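# Pack the glass plates in the transit case and secure its lid

### The job

Set the stack of green glass plates down gently, lying flat, in the bay of the grey case that has the green floor pad; do not drop it. Then close the blue lid fully and turn the orange turnbutton in so that it points straight back across the lid's front edge and holds it shut. Leave the petri dish in its own bay, and leave the two reagent bottles and the timer where they stand.

Things in the scene. Friction and masses are not known exactly. Their poses are not given: they have to be found in the camera images.
- case: Grey open case fixed to the bench, 136 (x, depth) x 280 (y) x 56 mm high, walls and floor 6 mm. Origin: centre of underside; +x points to the hinge side, away from the robot at yaw 0. A 52 mm high wall parts it into two bays, 124 (x) x 131 mm (y), centred at y = +68.5 and -68.5 mm. A block 46 x 44 x 56 mm with a 12 mm boss stands at mid front (-x) and carries the turnbutton.
- green_pad: Green floor pad, 118 x 124 x 3 mm, in one of the two bays (which one varies). Origin: centre of its underside, 6 mm above the bench; axes parallel to the case's. The plates belong on it.
- yellow_pad: Yellow floor pad of the same size in the other bay; the petri dish lies on it.
- plates: Stack of green glass plates bonded as one rigid block, 60 (its x) x 88 (its y) x 35 mm high, about 0.3 kg, lying on the bench. Origin: centre of its underside.
- dish: Closed petri dish, 90 mm across, 16 mm high, lying on the yellow pad. Origin: centre of its underside. Stays there.
- lid (a joint): Angle of the blue lid (rad): 0 shut, about 1.57 upright, grows as it opens. The hinge is stiff: the lid stays where it is left and must be pushed all the way down.
- hinge_line (a point): Middle of the lid's hinge axis, on the top of the case's rear wall (case frame x = +68, y = 0, z = 56 mm). The axis is the case's y axis. The lid is a flat slab, 136 x 280 x 8 mm, from this line forward; shut, its top is 64 mm above the bench.
- lid_edge (a point): Middle of the lid's free front edge, on its outer (top) face; it moves with the lid, 136 mm from the hinge line.
- turnbutton (a joint): Angle of the orange turnbutton about its vertical pivot (rad): 0 = tab end points along the case's +x, straight back over the lid's edge (secured); positive is counter-clockwise from above; about 1.57 = along the case's +y, clear of the lid. Turns freely from -1.0 to 1.9 with no stop at 0, needs about 1 N at the tab, stays where it is left.
- pivot (a point): Pivot of the turnbutton, on the top of its bar, 76 mm above the bench, 26 mm in front of the case's front wall. The bar is 98 mm long (70 mm from the pivot to the tab end, 28 mm behind it), 20 mm wide, 8 mm thick; its underside is 4 mm above the shut lid.
- tab_top (a point): Top of the upright push tab near the bar's end: 60 mm from the pivot, 16 mm along the bar x 18 mm across, standing 26 mm above the bar; this point is 102 mm above the bench.
- amber_bottle: Brown reagent bottle with black cap, 54 mm across, 93 mm high, behind to the right; not to be moved. Origin: centre of its underside.
- blue_bottle: Small clear reagent bottle with blue cap, 46 mm across, 83 mm high; not to be moved. Origin: centre of its underside.
- timer: White countdown timer, 62 x 62 x 15 mm, front left; not to be moved. Origin: centre of its underside.
Not all that is in view belongs to the job. What is shaped like the plates but red is not meant.

How it is judged:
By the outcome, as a careful person would: the job done as asked, in the order asked, and still so for the second after the job is handed in, with the robot touching nothing.
It also fails if it takes over 67 s, if anything falls off the work surface, if the arm or the gripper's body presses on something with over 40 N, if the wrist force passes 120 N, or if a joint passes its speed limit or range.

### The arm

A 6-joint arm with a two-finger parallel gripper is mounted at the origin on a cart in front of the work surface, level with it; the furniture and walls round the work are solid. World frame = base frame: x ahead of the robot, y to its left, z up, the work surface at z = 0. Lengths are in m, angles in degrees, forces in N, time in s.
With the tool pointing down it reaches from about 0.325 to 0.775 m from the base axis. Payload 5.5 kg.
Tool frame: the origin (TCP) lies midway between the tips of the shut fingers; the grasp point (between the pads) lies 19 mm behind it; x points along the fingers, z is the direction in which the jaws open and shut, and the axes are right-handed (so a half turn about x gives the same grasp; the last joint's range is limited). The gripper opens to 88 mm and grips with 3 to 60 N. Pads are 20 mm wide; open, the fingers measure 115 mm over their backs; the gripper's body (75 mm by 178 mm) begins 61 mm behind the grasp point.
Start: joints at [-73.207, 5.22, 70.514, -0, 104.267, -3.249], TCP at [0.206, -0.564, 0.223] pointing down, gripper open.
Joint ranges: [-164.24, 164.24], [-49.07, 125.15], [9.68, 141.18], [-86.29, 266.29], [3.28, 154.24], [-151.56, 151.56]. Speed limits (degrees/s): [147.25, 147.25, 172.46, 180, 180, 180].

### API

Orientations are given as a 3x3 rotation matrix whose columns are the frame's x, y, z axes.
In Python, from workcell import env gives the robot as it stands.
- The arm moves only by the tool carry_out, never from a script. Its argument "plan" is a list of rows, each a list of 3 entries, a list of its own where there are three numbers: the shift along the tool's x, y, z each as a share of 4 cm, from -1 to 1, then the turn, a rotation vector about the tool's x, y, z each as a share of 8 degrees, from -1 to 1, then the closure, from 0 (fully open) to 1 (shut). A call has 1 to 20 rows; each row shifts and turns the commanded pose from where the row before left it, along the tool's axes as they then stand; what a row does not reach is not made up. A row lasts 1/10 s, in which the tool goes at most 50 mm and 8.59 degrees, less where a joint would pass 70% of its speed; a pose out of reach is approached as far as the arm can. A call with a number of a shift or a turn outside -1 to 1 is refused whole. A call with a gripper value outside its range is refused whole. The fingers move at their own pace and stop on an object; "force" is the grip in N (left out, the last holds). Time passes only in rows, so rows that do not move let the fingers close. It gives the time, the measured TCP pose, the force and the opening at its end, in the units of the state.
- env.sense(): the state, without advancing time (a new reading comes with each control period).
- env.read_camera(name): name is "scene" or "side" or "wrist"; returns the picture (384x512x3 uint8, red, green, blue); there is no depth.
- env.camera_model(name): a dict with "camera_matrix" (3x3 intrinsics, pixels), "pose" (4x4, takes a point from camera to world coordinates); the wrist camera has in their place "T_tool_cam" (4x4, takes a point from camera to tool coordinates, whose origin is the TCP and whose axes are the tool frame's). Camera axes: x right, y down, z forward; pixel columns grow to the right and rows downward; lengths in m; the calibration is good to about 2 mm. The wrist camera is an equidistant fisheye: a pixel r from the principal point sees the ray r / f radians off the axis. A picture is of the moment at which its call begins: read the wrist's pose just before it. camera_model takes no time and is no camera call.
- env.close_job(): hands the job in, once; it reports no verdict.
The state is a dict: "clock": time; "joints": joint angles; "dq": joint speeds; "tau": joint torques, N m; "tcp_pos": TCP position; "orientation": TCP orientation; "ft_force": force on the tool from outside, world axes, zero at the start; "torque": the same for the moment, N m; "gripper_width": finger opening in m.
Only numpy, scipy, OpenCV 4.12 (cv2) and the standard library are available. Lean on these libraries where they do the work, as an engineer would, in place of code of your own. Each camera call takes 0.05 s, during which the arm holds its last target.

## Working session

There is one attempt and no reset: what is moved stays moved. The work goes in short steps, Python scripts to look and compute and a tool call to move; the robot and the scene stay as the last step left them, time stands still between calls to the robot, and variables do not carry over. Pictures are saved under pics/ and viewed, and the job is handed in when it is done.

Besides the shell and the picture viewer there is one more tool, called after ">>>" by a JSON object that holds its "method" and its "body", one argument or row to a line. carry_out: Moves the arm, as the interface text tells. Shift numbers are shares of 4 cm and turn numbers shares of 8 degrees, none past 1 either way. Its arguments: {"type":"object","properties":{"plan":{"type":"array","items":{"type":"array"}},"force":{"type":"number"}},"required":["plan"]}

```bash
mkdir -p pics; ls; python3 - <<'E'
from workcell import env
import cv2,numpy as np
s=env.sense();print({k:np.round(v,3).tolist() for k,v in s.items()})
for n in ["scene","side","wrist"]:
    print(n,env.camera_model(n))
    cv2.imwrite(f"pics/{n}0.png",env.read_camera(n)[:,:,::-1])
E
```

```text
pics
{'clock': 0.0, 'joints': [-73.207, 5.261, 70.582, -0.001, 104.267, -3.25], 'dq': [0.013, -0.014, -0.072, 0.108, -0.014, -0.043], 'tau': [-0.002, -44.646, -40.645, 0.069, 0.029, -0.0], 'tcp_pos': [0.206, -0.563, 0.222], 'orientation': [[-0.001, 0.939, 0.343], [0.002, 0.343, -0.939], [-1.0, 0.0, -0.002]], 'ft_force': [-0.022, 0.094, 0.508], 'torque': [0.097, -0.009, -0.039], 'gripper_width': 0.088}
scene {'camera_matrix': array([[355.18748945,   0.        , 250.47775861],
       [  0.        , 355.18748945, 191.31248248],
       [  0.        ,   0.        ,   1.        ]]), 'pose': array([[-0.75007842, -0.46716574,  0.46812235,  0.04905836],
       [-0.66120351,  0.54456731, -0.51600035,  0.4597527 ],
       [-0.01386644, -0.69656486, -0.71735982,  0.85839316],
       [ 0.        ,  0.        ,  0.        ,  1.        ]])}
side {'camera_matrix': array([[391.08874511,   0.        , 254.48307603],
       [  0.        , 391.08874511, 191.92160846],
       [  0.        ,   0.        ,   1.        ]]), 'pose': array([[ 0.99876633, -0.03268895,  0.03737995,  0.50453183],
       [-0.04813045, -0.45204755,  0.89069438, -1.09262644],
       [-0.01221835, -0.89139466, -0.4530632 ,  0.59315632],
       [ 0.        ,  0.        ,  0.        ,  1.        ]])}
wrist {'camera_matrix': array([[297.31863964,   0.        , 256.56504919],
       [  0.        , 297.31863964, 187.70611842],
       [  0.        ,   0.        ,   1.        ]]), 'T_tool_cam': array([[-1.38409129e-03, -2.83059713e-01,  9.59101289e-01,
        -1.61936299e-01],
       [ 5.28868293e-04, -9.59102281e-01, -2.83059242e-01,
         7.78693559e-02],
       [ 9.99998902e-01,  1.15458429e-04,  1.47718642e-03,
         1.59535062e-04],
       [ 0.00000000e+00,  0.00000000e+00,  0.00000000e+00,
         1.00000000e+00]])}
```

```bash
python3 - <<'E'
import cv2
for n in ["scene","side","wrist"]:
    cv2.imwrite(f"pics/{n}0b.png",cv2.resize(cv2.imread(f"pics/{n}0.png"),(800,600),interpolation=cv2.INTER_CUBIC))
E
```

```text
(no output)
```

View pics/scene0b.png

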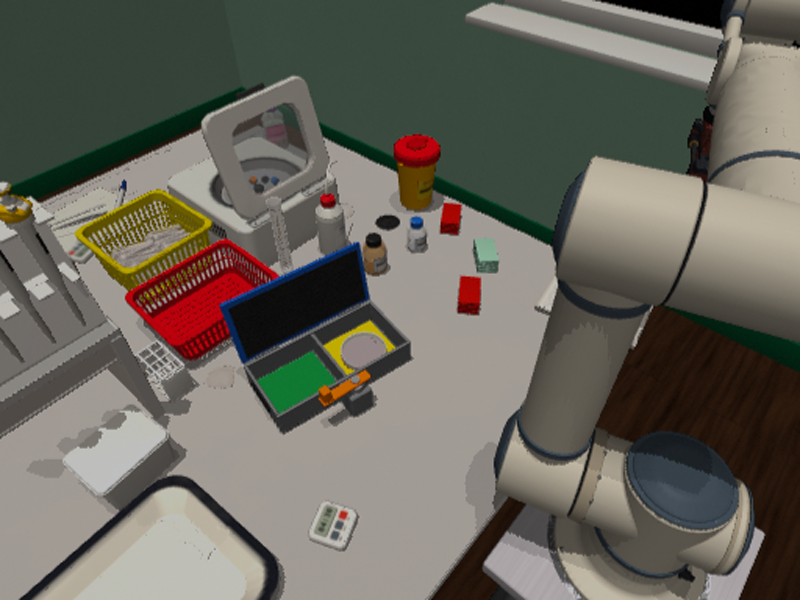

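View pics/side0b.png

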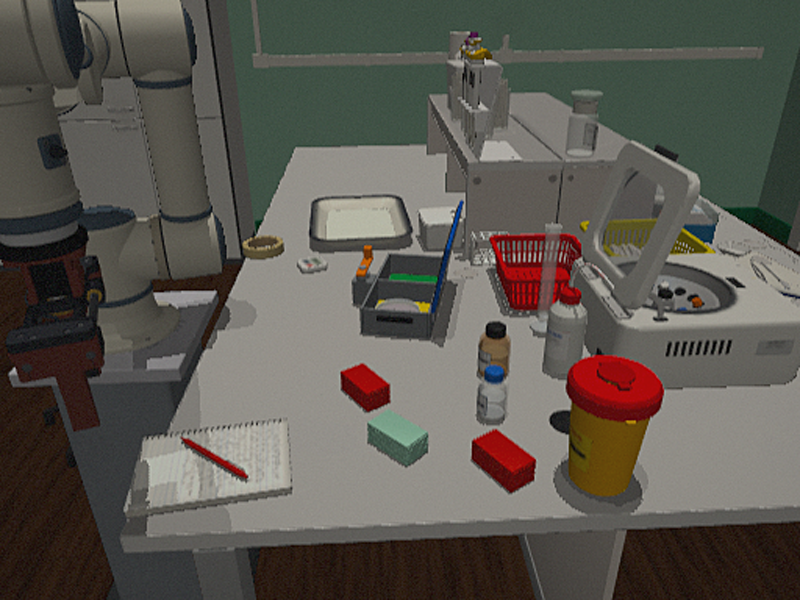

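View pics/wrist0b.png

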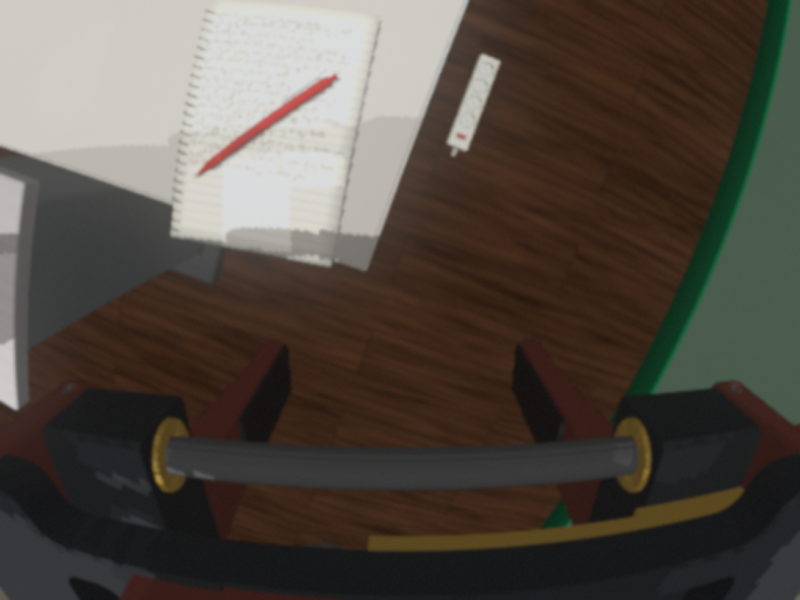

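```bash
cat > h.py <<'E'
import cv2,numpy as np
def crop(src,x0,y0,w,h,k,out):
    im=cv2.imread(src)[y0:y0+h,x0:x0+w]
    im=cv2.resize(im,None,fx=k,fy=k,interpolation=cv2.INTER_CUBIC)
    for i in range(0,w,10):
        cv2.putText(im,str(x0+i),(i*k,8),0,.3,(0,255,255),1); cv2.line(im,(i*k,10),(i*k,14),(0,255,255),1)
    for j in range(0,h,10):
        cv2.putText(im,str(y0+j),(0,j*k+4),0,.3,(0,255,255),1)
    cv2.imwrite(out,im)
E
python3 - <<'E'
from h import crop
crop("pics/scene0.png",138,150,130,130,6,"pics/c1.png") if 0 else crop("pics/scene0.png",138,152,132,98,6,"pics/c1.png")
crop("pics/scene0.png",138,200,132,98,6,"pics/c1b.png")
crop("pics/side0.png",200,125,130,98,6,"pics/c2.png")
crop("pics/side0.png",205,225,120,90,6,"pics/c3.png")
crop("pics/scene0.png",230,125,100,90,6,"pics/c4.png")
E
```

```text
(no output)
```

View pics/c1.png

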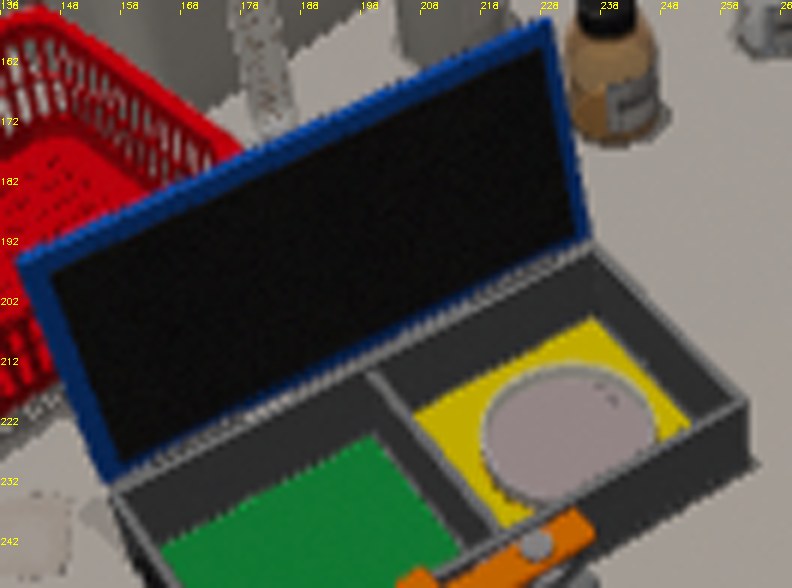

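View pics/c1b.png

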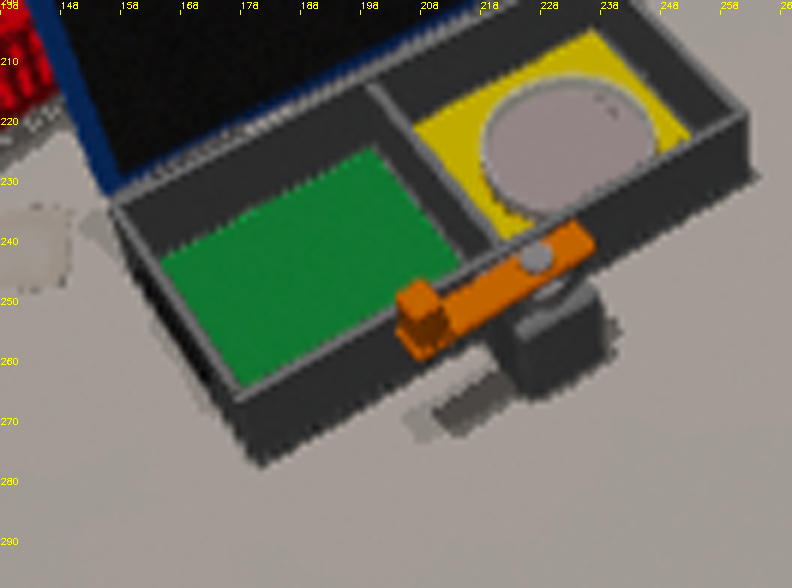

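View pics/c2.png

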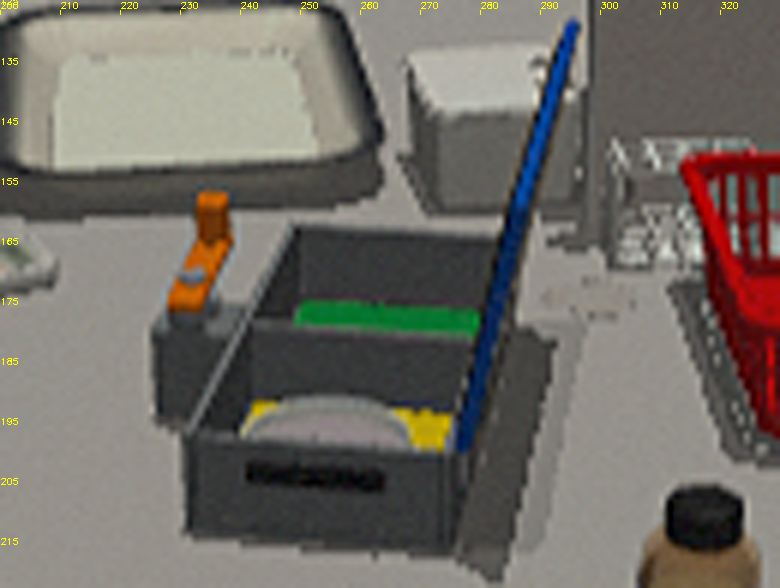

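View pics/c3.png

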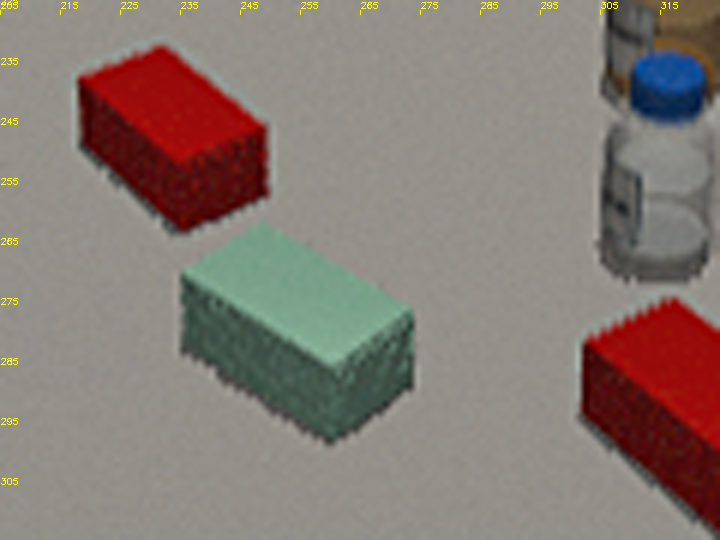

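View pics/c4.png

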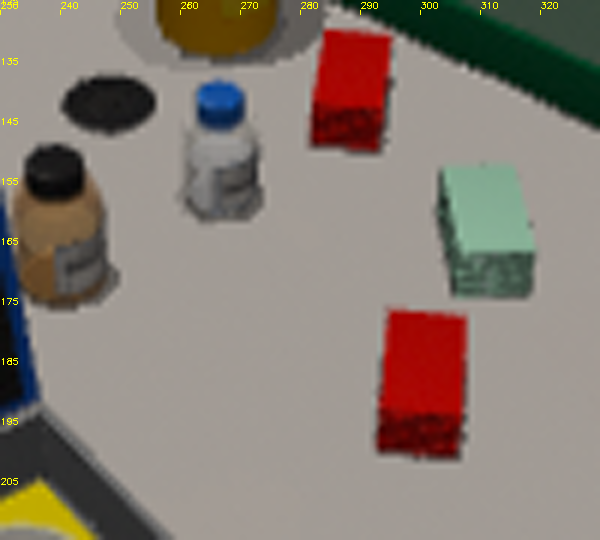

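```bash
cat > fit.py <<'E'
import numpy as np
from workcell import env
from scipy.optimize import least_squares
CM={n:env.camera_model(n) for n in("scene","side")}
def proj(n,P):
    m=CM[n];T=m["pose"];c=(np.atleast_2d(P)-T[:3,3])@T[:3,:3];u=c@m["camera_matrix"].T
    return u[:,:2]/u[:,2:]
def pose(p,L,z0=0):
    c,s=np.cos(p[2]),np.sin(p[2]);L=np.array(L)/1000.
    return np.c_[p[0]+c*L[:,0]-s*L[:,1],p[1]+s*L[:,0]+c*L[:,1],L[:,2]+z0]
def fit(obs,x0):
    f=lambda p:np.concatenate([(proj(n,pose(p,[l]))[0]-uv) for n,l,uv in obs])
    r=least_squares(f,x0,loss='soft_l1');return r.x,f(r.x).reshape(-1,2)
E
cat > f1.py <<'E'
from fit import *
obs=[("scene",(-68,140,56),(177.3,266.2)),("scene",(-68,-140,56),(262.1,218.3)),("scene",(-68,-140,0),(263.8,229.2)),("scene",(-68,140,0),(180.6,277.4)),("scene",(68,-140,56),(236.8,192.5)),("scene",(68,140,56),(155.9,233.8)),
("side",(-68,-140,56),(231.2,196.6)),("side",(68,-140,56),(274.9,199.6)),("side",(-68,-140,0),(230.7,213.2)),("side",(-68,140,56),(248.2,162.1))]
c,r=fit(obs,[.5,0,0]);print("case",c[:2],np.degrees(c[2]));print(r.round(1).tolist())
best=None
for y0 in(0.3,1.5,-.8,-2):
  pl=[("side",(235.2,270.2)),("side",(248.5,261.8)),("side",(273.5,276.5)),("side",(260.7,286.2))]
  # top corners, ordered ccw/cw: match by ordering
  sc=[("scene",(303.7,152.7)),("scene",(315.7,152.4)),("scene",(318.7,166.5)),("scene",(305.7,166.0))]
def bp(n,uv,z):
    m=CM[n];d=m["pose"][:3,:3]@np.linalg.inv(m["camera_matrix"])@np.r_[uv,1];o=m["pose"][:3,3]
    return o+d*(z-o[2])/d[2]
for n,uv in pl+sc: print(n,bp(n,uv,.035).round(4))
for n,uv in [("side",(235.2,283.2)),("side",(260.2,298.7)),("side",(273.5,289.5)),("scene",(318.2,174.4)),("scene",(305.3,174.0))]: print(n,bp(n,uv,0).round(4))
for nm,z,a,b in [("pivot",.076,(227.1,242.6),(231.6,170.6)),("tab",.102,(207.9,249.4),(234.9,157.3))]:
    P,Q=bp("scene",a,z),bp("side",b,z)
    R=np.array([[np.cos(c[2]),-np.sin(c[2])],[np.sin(c[2]),np.cos(c[2])]])
    print(nm,P,Q,((P[:2]-c[:2])@R).round(3),((Q[:2]-c[:2])@R).round(3))
# lid
for th in np.radians([80,90,95,100,105,110,115]):
    out=[]
    for off in(0,8):
        x=68-136*np.cos(th)+off*np.sin(th);z=56+136*np.sin(th)+off*np.cos(th)
        out+=[proj("side",pose(c,[(x,-140,z)]))[0].round(1).tolist(),proj("scene",pose(c,[(x,140,z)]))[0].round(1).tolist(),proj("scene",pose(c,[(x,-140,z)]))[0].round(1).tolist()]
    print(np.degrees(th),out)
E
python3 f1.py
```

```text
case [0.57165161 0.06117914] -12.909651617582716
[[0.2, 0.1], [0.7, -0.7], [-1.2, 0.2], [0.2, 0.1], [-0.0, -1.6], [-0.7, -0.9], [-1.5, -0.3], [0.3, 0.0], [-0.2, -0.5], [-0.4, -1.4]]
side [ 0.4882 -0.3826  0.035 ]
side [ 0.5194 -0.3535  0.035 ]
side [ 0.5726 -0.41    0.035 ]
side [ 0.5424 -0.4402  0.035 ]
scene [ 0.569  -0.4027  0.035 ]
scene [ 0.5372 -0.4321  0.035 ]
scene [ 0.4865 -0.3755  0.035 ]
scene [ 0.522  -0.3486  0.035 ]
side [ 0.487  -0.3854  0.    ]
side [ 0.5412 -0.4399  0.    ]
side [ 0.5728 -0.4122  0.    ]
scene [ 0.4832 -0.3751  0.    ]
scene [ 0.5188 -0.3474  0.    ]
pivot [0.48001518 0.08260037 0.076     ] [0.4798404 0.0834209 0.076    ] [-0.094  0.   ] [-0.094  0.001]
tab [0.48818634 0.14275821 0.102     ] [0.49172804 0.13430913 0.102     ] [-0.1    0.061] [-0.094  0.053]
80.0 [[267.3, 156.3], [148.3, 206.5], [239.5, 162.9], [270.1, 156.0], [146.9, 204.3], [237.9, 161.1]]
90.0 [[275.8, 156.1], [144.3, 200.5], [234.8, 158.0], [278.6, 156.3], [143.0, 198.6], [233.2, 156.6]]
95.0 [[280.0, 156.5], [142.4, 197.9], [232.5, 156.0], [282.9, 156.9], [141.2, 196.3], [231.0, 154.8]]
100.0 [[284.3, 157.3], [140.7, 195.6], [230.3, 154.3], [287.1, 157.9], [139.6, 194.2], [228.9, 153.3]]
105.00000000000001 [[288.5, 158.4], [139.1, 193.7], [228.2, 152.9], [291.3, 159.2], [138.2, 192.6], [226.8, 152.1]]
110.0 [[292.5, 159.8], [137.7, 192.2], [226.2, 151.9], [295.2, 160.9], [136.9, 191.3], [224.9, 151.3]]
115.0 [[296.5, 161.6], [136.5, 191.0], [224.3, 151.2], [299.1, 162.8], [135.7, 190.3], [223.1, 150.9]]
```

>>> {"method": "carry_out", "body": {
  "plan": [
    [[0, 0.9, -0.12], [0, 0, 0], 0],
    [[0, 0.9, -0.12], [0, 0, 0], 0],
    [[0, 0.9, -0.12], [0, 0, 0], 0],
    [[0, 0.9, -0.12], [0, 0, 0], 0],
    [[0, 0.9, -0.12], [0, 0, 0], 0],
    [[0, 0.9, -0.12], [0, 0, 0], 0],
    [[0, 0.9, -0.12], [0, 0, 0], 0],
    [[0, 0.9, -0.12], [0, 0, 0], 0],
    [[0, 0.9, -0.12], [0, 0, 0], 0],
    [[0, 0.9, -0.12], [0, 0, 0], 0]
  ]
}}

```text
clock: 1.15
tcp_pos: [0.5285, -0.3943, 0.2222]
orientation: [[-0.001, 0.939, 0.343], [0.0, 0.343, -0.939], [-1.0, -0.0, -0.001]]
ft_force: [-0.3, -0.3, 0.9]
gripper_width: 0.088
```

>>> {"method": "carry_out", "body": {
  "plan": [
    [[0, 0, 0], [-1, 0, 0], 0],
    [[0, 0, 0], [-1, 0, 0], 0],
    [[0, 0, 0], [-1, 0, 0], 0],
    [[0, 0, 0], [-1, 0, 0], 0],
    [[0, 0, 0], [-1, 0, 0], 0],
    [[0, 0, 0], [-1, 0, 0], 0],
    [[0, 0, 0], [-1, 0, 0], 0],
    [[0, 0, 0], [-1, 0, 0], 0],
    [[0, 0, 0], [-1, 0, 0], 0],
    [[0, 0, 0], [-1, 0, 0], 0],
    [[0, 0, 0], [-1, 0, 0], 0],
    [[0, 0, 0], [-1, 0, 0], 0],
    [[0, 0, 0], [-1, 0, 0], 0],
    [[0, 0, 0], [-1, 0, 0], 0],
    [[0, 0, 0], [-0.1, 0, 0], 0],
    [[0, 0, 0], [0, 0, 0], 0]
  ]
}}

```text
clock: 2.75
tcp_pos: [0.5273, -0.3951, 0.2223]
orientation: [[-0.0, -0.678, 0.735], [0.0, 0.735, 0.678], [-1.0, 0.001, -0.0]]
ft_force: [0.4, -0.8, -0.2]
gripper_width: 0.088
```

```bash
python3 - <<'E'
from workcell import env
import cv2,numpy as np
s=env.sense();print({k:np.round(s[k],4).tolist() for k in("clock","joints","tcp_pos","orientation","ft_force")})
np.savez("w1.npz",p=s["tcp_pos"],R=s["orientation"])
im=env.read_camera("wrist")[:,:,::-1];cv2.imwrite("pics/w1.png",im)
cv2.imwrite("pics/w1b.png",cv2.resize(im,(800,600),interpolation=cv2.INTER_CUBIC))
E
```

```text
{'clock': 2.75, 'joints': [-39.8038, 14.614, 60.0919, 0.0013, 105.3307, -82.4734], 'tcp_pos': [0.5273, -0.3951, 0.2223], 'orientation': [[-0.0005, -0.6778, 0.7353], [0.0004, 0.7353, 0.6778], [-1.0, 0.0006, -0.0001]], 'ft_force': [0.3917, -0.7637, -0.1822]}
```

View pics/w1b.png

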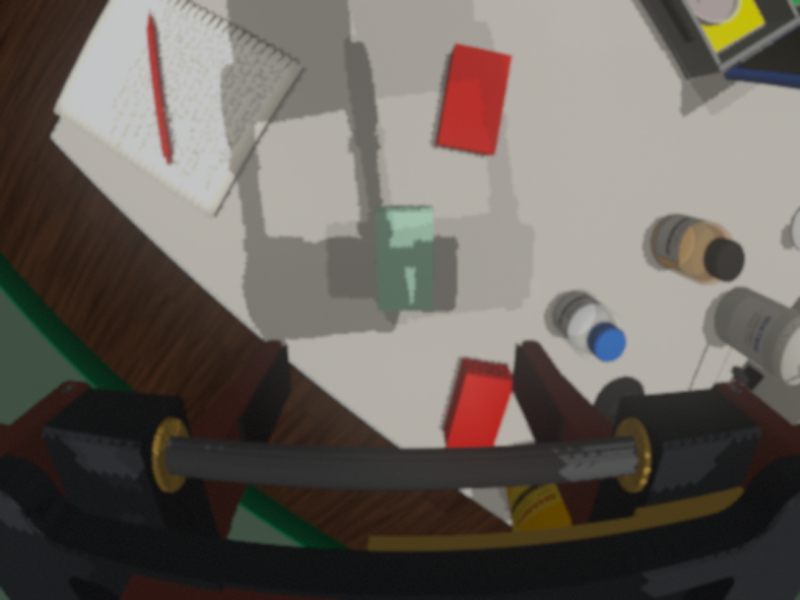

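```bash
cat > wr.py <<'E'
import numpy as np
from workcell import env
M=env.camera_model("wrist");K=M["camera_matrix"];T=M["T_tool_cam"]
def wbp(p,R,uv,z):
    d=(np.array(uv)-K[:2,2])/K[0,0];r=np.linalg.norm(d)
    ray=np.r_[d/r*np.sin(r),np.cos(r)]
    w=np.array(R)@T[:3,:3]@ray;o=np.array(p)+np.array(R)@T[:3,3]
    return o+w*(z-o[2])/w[2]
E
python3 -c "
from h import crop
crop('pics/w1.png',220,115,80,95,6,'pics/w1c.png')"
```

```text
(no output)
```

View pics/w1c.png

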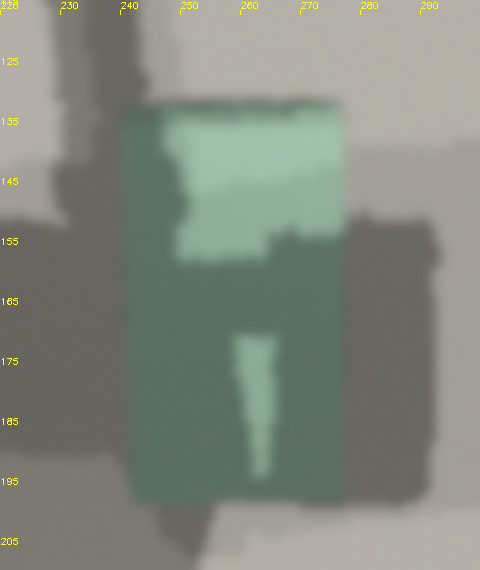

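```bash
python3 - <<'E'
from wr import *
d=np.load("w1.npz")
f=lambda x,y:(220+(x+.5)/6-.5,115+(y+.5)/6-.5)
P=[wbp(d["p"],d["R"],f(*q),.035) for q in [(122,122),(344,122),(344,502),(132,502)]]
for p in P: print(p.round(4), ((p-d["p"])@d["R"]).round(4))
for i in range(4): print(np.linalg.norm(P[i]-P[(i+1)%4]).round(4))
print(np.mean(P,0), wbp(d["p"],d["R"],f(122,100),0),wbp(d["p"],d["R"],f(344,100),0))
E
```

```text
[ 0.4865 -0.3799  0.035 ] [ 0.1873  0.0388 -0.0197]
[ 0.5185 -0.3503  0.035 ] [0.1873 0.0388 0.0239]
[ 0.5726 -0.4071  0.035 ] [ 0.1872 -0.0396  0.0252]
[ 0.5404 -0.4368  0.035 ] [ 0.1872 -0.0396 -0.0186]
0.0435
0.0784
0.0438
0.0784
[ 0.52947897 -0.39354749  0.035     ] [ 0.48440227 -0.3805294   0.        ] [ 0.51951514 -0.34807123  0.        ]
```

>>> {"method": "carry_out", "body": {
  "plan": [
    [[0.8, 0, 0.07], [0, 0, 0], 0],
    [[0.9, 0, 0], [0.1, 0, 0], 0],
    [[0.9, 0, 0], [0, 0, 0], 0],
    [[0.9, 0, 0], [0, 0, 0], 0],
    [[0.8, 0, 0], [0, 0, 0], 0],
    [[0.5, 0, 0], [0, 0, 0], 0],
    [[0.4, 0, 0], [0, 0, 0], 0],
    [[0.2, 0, 0], [0, 0, 0], 0],
    [[0, 0, 0], [0, 0, 0], 0],
    [[0, 0, 0], [0, 0, 0], 0]
  ]
}}

```text
clock: 3.8
tcp_pos: [0.53, -0.3938, 0.008]
orientation: [[0.001, -0.669, 0.743], [-0.001, 0.743, 0.669], [-1.0, -0.002, 0.0]]
ft_force: [0.3, -0.1, 0.5]
gripper_width: 0.0878
```

>>> {"method": "carry_out", "body": {
  "plan": [
    [[0, 0, 0], [0, 0, 0], 1],
    [[0, 0, 0], [0, 0, 0], 1],
    [[0, 0, 0], [0, 0, 0], 1],
    [[0, 0, 0], [0, 0, 0], 1],
    [[0, 0, 0], [0, 0, 0], 1],
    [[0, 0, 0], [0, 0, 0], 1],
    [[0, 0, 0], [0, 0, 0], 1],
    [[0, 0, 0], [0, 0, 0], 1]
  ],
  "force": 25
}}

```text
clock: 4.6
tcp_pos: [0.5294, -0.3933, 0.0066]
orientation: [[-0.0, -0.67, 0.743], [0.0, 0.743, 0.67], [-1.0, 0.0, -0.0]]
ft_force: [-0.0, 0.0, -0.6]
gripper_width: 0.0439
```

>>> {"method": "carry_out", "body": {
  "plan": [
    [[-0.3, 0, 0], [0, 0, 0], 1],
    [[-0.7, 0, 0], [-0.4, 0, 0], 1],
    [[-1, 0, 0], [-0.8, 0, 0], 1],
    [[-1, 0, 0], [-0.8, 0, 0], 1],
    [[-1, 0, 0], [-0.8, 0, 0], 1],
    [[-0.7, 0, 0], [-0.8, 0, 0], 1],
    [[-0.3, 0, 0], [-0.8, 0, 0], 1],
    [[0, 0, 0], [0, 0, 0], 1],
    [[0, 0, 0], [0, 0, 0], 1]
  ]
}}

```text
clock: 5.5
tcp_pos: [0.5293, -0.3932, 0.2061]
orientation: [[-0.001, -0.975, 0.224], [0.0, 0.224, 0.975], [-1.0, 0.001, 0.0]]
ft_force: [0.1, 0.2, -2.7]
gripper_width: 0.0438
```

```bash
python3 - <<'E'
from workcell import env
import cv2,numpy as np
s=env.sense();print({k:np.round(s[k],4).tolist() for k in("clock","joints","tcp_pos","orientation","ft_force","gripper_width")})
im=env.read_camera("side")[:,:,::-1]
cv2.imwrite("pics/s2b.png",cv2.resize(im,(800,600),interpolation=cv2.INTER_CUBIC))
R=s["orientation"];print(np.array([.587,.128,s["tcp_pos"][2]]-s["tcp_pos"])@R/.04)
E
```

```text
{'clock': 5.5, 'joints': [-39.5606, 14.471, 61.8942, 0.0014, 103.675, -116.6346], 'tcp_pos': [0.5293, -0.3932, 0.2061], 'orientation': [[-0.0005, -0.9747, 0.2237], [0.0005, 0.2237, 0.9747], [-1.0, 0.0006, 0.0003]], 'ft_force': [0.1139, 0.2142, -2.7023], 'gripper_width': 0.0438}
[5.29456540e-03 1.50856140e+00 1.30213669e+01]
```

View pics/s2b.png

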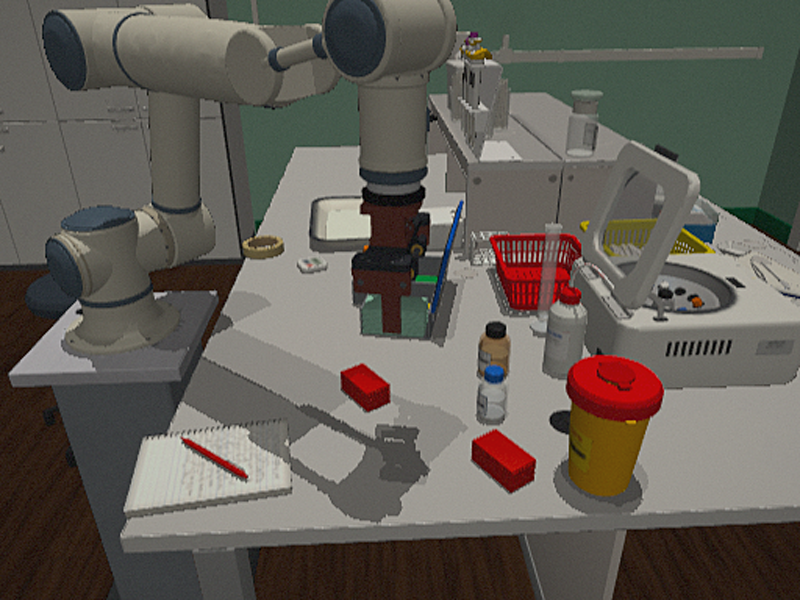

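>>> {"method": "carry_out", "body": {
  "plan": [
    [[0, 0.1, 0.4], [0, 0, 0], 1],
    [[0, 0.1, 0.8], [0, 0, 0], 1],
    [[0, 0.1, 0.9], [0, 0, 0], 1],
    [[0, 0.1, 0.9], [0, 0, 0], 1],
    [[0, 0.1, 0.9], [0, 0, 0], 1],
    [[0, 0.1, 0.9], [0, 0, 0], 1],
    [[0, 0.1, 0.9], [0, 0, 0], 1],
    [[0, 0.1, 0.9], [0, 0, 0], 1],
    [[0, 0.1, 0.9], [0, 0, 0], 1],
    [[0, 0.1, 0.9], [0, 0, 0], 1],
    [[0, 0.1, 0.9], [0, 0, 0], 1],
    [[0, 0.1, 0.9], [0, 0, 0], 1],
    [[0, 0.1, 0.9], [0, 0, 0], 1],
    [[0, 0.1, 0.9], [0, 0, 0], 1],
    [[0, 0.1, 0.7], [0, 0, 0], 1],
    [[0, 0.1, 0.2], [0, 0, 0], 1],
    [[0, 0, 0], [0, 0, 0], 1],
    [[0, 0, 0], [0, 0, 0], 1]
  ]
}}

```text
clock: 7.35
tcp_pos: [0.5806, 0.1232, 0.2058]
orientation: [[-0.001, -0.975, 0.222], [-0.001, 0.222, 0.975], [-1.0, 0.001, -0.001]]
ft_force: [0.0, 0.0, -2.3]
gripper_width: 0.0441
```

```bash
python3 - <<'E'
from workcell import env
import cv2,numpy as np
s=env.sense();print({k:np.round(s[k],4).tolist() for k in("clock","joints","tcp_pos","orientation","ft_force","gripper_width")})
np.savez("w3.npz",p=s["tcp_pos"],R=s["orientation"])
for n in("scene","wrist"):
    im=env.read_camera(n)[:,:,::-1];cv2.imwrite(f"pics/{n}3.png",im)
    cv2.imwrite(f"pics/{n}3b.png",cv2.resize(im,(800,600),interpolation=cv2.INTER_CUBIC))
E
```

```text
{'clock': 7.35, 'joints': [8.7152, 4.1402, 73.3585, -0.0416, 102.5903, -68.4725], 'tcp_pos': [0.5806, 0.1232, 0.2058], 'orientation': [[-0.0014, -0.9751, 0.2219], [-0.0009, 0.2219, 0.9751], [-1.0, 0.0012, -0.0012]], 'ft_force': [0.0051, 0.03, -2.3302], 'gripper_width': 0.0441}
```

View pics/scene3b.png

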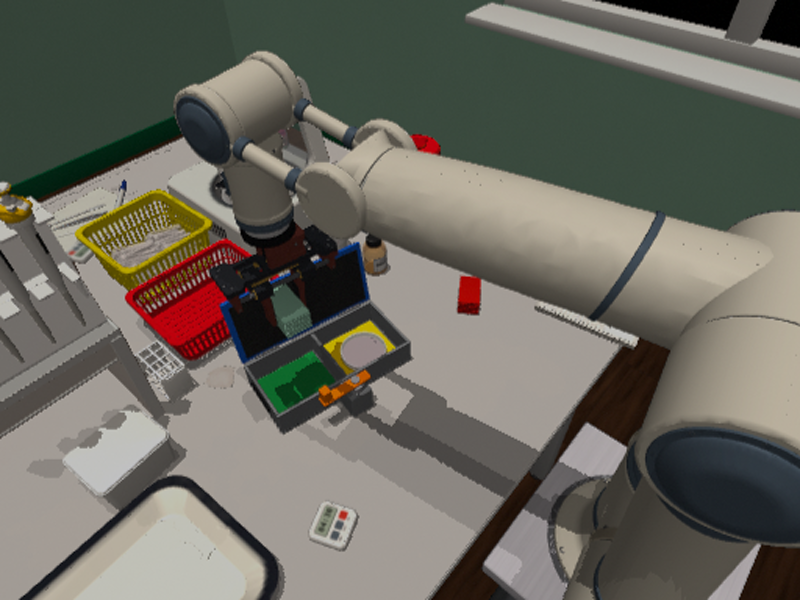

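View pics/wrist3b.png

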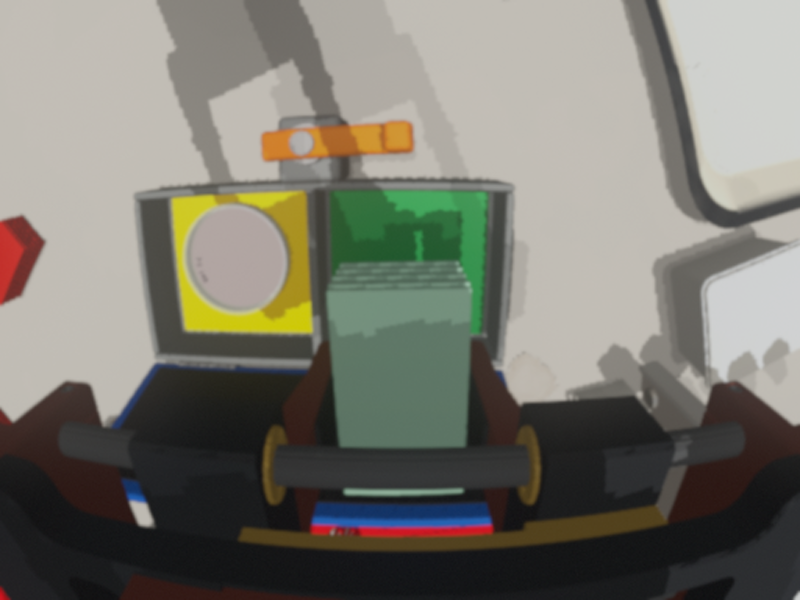

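```bash
python3 -c "
from h import crop
crop('pics/wrist3.png',80,70,130,95,6,'pics/w3c.png')
crop('pics/wrist3.png',200,70,130,95,6,'pics/w3d.png')"
```

```text
(no output)
```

View pics/w3c.png

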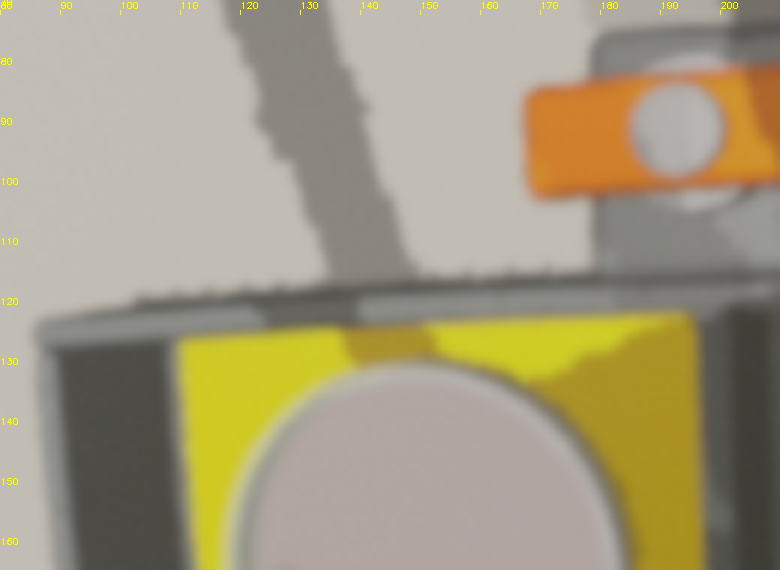

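View pics/w3d.png

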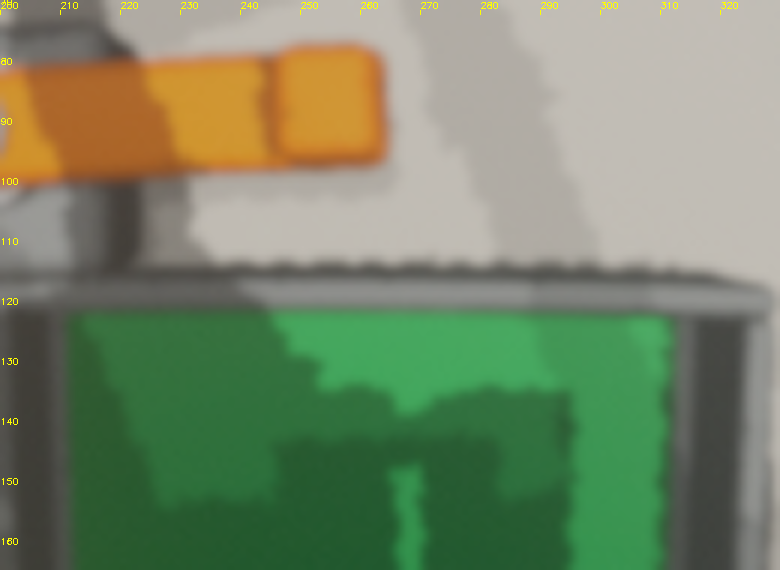

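```bash
python3 - <<'E'
from wr import *
d=np.load("w3.npz");p,R=d["p"],d["R"]
A=wbp(p,R,(86.3,123.6),.056);B=wbp(p,R,(328.3,118.6),.056);C=wbp(p,R,(157*.64,362*.64),.056);D=wbp(p,R,(500*.64,362*.64),.056)
print(A,B,C,D,np.linalg.norm(A-B),np.linalg.norm(A-C))
e=(B-A)/np.linalg.norm(B-A);print("yaw",np.degrees(np.arctan2(-e[0],e[1])))
n=np.array([e[1],-e[0],0]);print("centre",(A+B)/2+n*.068)
P=wbp(p,R,(193,91.6),.078);Q=wbp(p,R,(255,87.5),.102);print("pivot",P,"tab",Q)
c=(A+B)/2+n*.068
for X in(P,Q):print((X-c)@n,(X-c)@e)
E
```

```text
[ 0.47442646 -0.05768669  0.056     ] [0.53700548 0.21045492 0.056     ] [ 0.60781503 -0.08848992  0.056     ] [0.66334992 0.1798941  0.056     ] 0.2753471639574137 0.13689904925580476
yaw -13.136584097629058
centre [0.57193648 0.06092954 0.056     ]
pivot [0.47965597 0.0821211  0.078     ] tab [0.49174461 0.14146815 0.102     ]
-0.09468190387455595 -0.00033588194409897955
-0.09639759583007342 0.060205543619778326
```

>>> {"method": "carry_out", "body": {
  "plan": [
    [[0.3, -0.07, 0.14], [0, 0, 0], 1],
    [[0.6, 0, 0], [0, 0, 0], 1],
    [[0.7, 0, 0], [0, 0, 0], 1],
    [[0.7, 0, 0], [0, 0, 0], 1],
    [[0.7, 0, 0], [0, 0, 0], 1],
    [[0.6, 0, 0], [0, 0, 0], 1],
    [[0.4, 0, 0], [0, 0, 0], 1],
    [[0.3, 0, 0], [0, 0, 0], 1],
    [[0.2, 0, 0], [0, 0, 0], 1],
    [[0, 0, 0], [0, 0, 0], 1],
    [[0, 0, 0], [0, 0, 0], 1]
  ]
}}

```text
clock: 8.55
tcp_pos: [0.5855, 0.129, 0.0276]
orientation: [[0.001, -0.975, 0.221], [0.0, 0.221, 0.975], [-1.0, -0.001, 0.001]]
ft_force: [0.1, 0.1, -2.5]
gripper_width: 0.0442
```

```bash
python3 - <<'E'
from workcell import env
import cv2,numpy as np
s=env.sense();print({k:np.round(s[k],4).tolist() for k in("clock","tcp_pos","ft_force","gripper_width")})
for n in("wrist",):
    im=env.read_camera(n)[:,:,::-1];cv2.imwrite(f"pics/{n}4.png",im)
    cv2.imwrite(f"pics/{n}4b.png",cv2.resize(im,(800,600),interpolation=cv2.INTER_CUBIC))
E
```

```text
{'clock': 8.55, 'tcp_pos': [0.5855, 0.129, 0.0276], 'ft_force': [0.1066, 0.0604, -2.5292], 'gripper_width': 0.0442}
```

View pics/wrist4b.png

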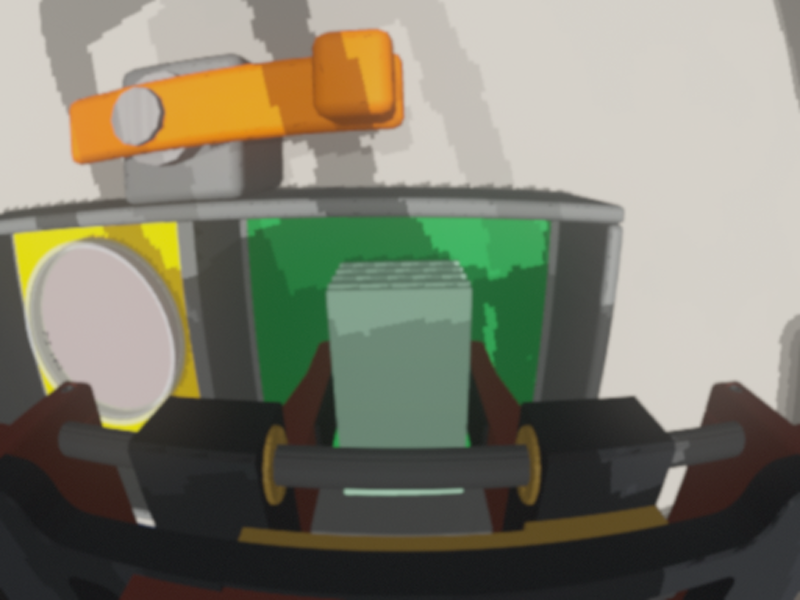

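>>> {"method": "carry_out", "body": {
  "plan": [
    [[0.07, 0, 0], [0, 0, 0], 1],
    [[0.06, 0, 0], [0, 0, 0], 1],
    [[0.05, 0, 0], [0, 0, 0], 1],
    [[0.05, 0, 0], [0, 0, 0], 1],
    [[0.03, 0, 0], [0, 0, 0], 1],
    [[0.02, 0, 0], [0, 0, 0], 1],
    [[0, 0, 0], [0, 0, 0], 1],
    [[0, 0, 0], [0, 0, 0], 1]
  ]
}}

```text
clock: 9.4
tcp_pos: [0.5849, 0.1289, 0.0156]
orientation: [[0.0, -0.975, 0.221], [0.0, 0.221, 0.975], [-1.0, -0.0, 0.0]]
ft_force: [-1.4, -0.6, -1.0]
gripper_width: 0.0441
```

>>> {"method": "carry_out", "body": {
  "plan": [
    [[0.015, 0, 0], [0, 0, 0], 1],
    [[0, 0, 0], [0, 0, 0], 1]
  ]
}}

```text
clock: 9.6
tcp_pos: [0.5849, 0.1289, 0.0156]
orientation: [[0.0, -0.975, 0.221], [-0.0, 0.221, 0.975], [-1.0, -0.0, 0.0]]
ft_force: [-4.2, -0.4, 4.0]
gripper_width: 0.0441
```

>>> {"method": "carry_out", "body": {
  "plan": [
    [[0, 0, 0], [0, 0, 0], 0.45],
    [[0, 0, 0], [0, 0, 0], 0.4],
    [[0, 0, 0], [0, 0, 0], 0.35],
    [[0, 0, 0], [0, 0, 0], 0.3],
    [[0, 0, 0], [0, 0, 0], 0.3],
    [[0, 0, 0], [0, 0, 0], 0.3]
  ]
}}

```text
clock: 10.2
tcp_pos: [0.5849, 0.1289, 0.0148]
orientation: [[0.0, -0.975, 0.221], [-0.0, 0.221, 0.975], [-1.0, -0.0, -0.0]]
ft_force: [0.0, 0.4, -0.3]
gripper_width: 0.0613
```

>>> {"method": "carry_out", "body": {
  "plan": [
    [[-0.1, 0, 0], [0, 0, 0], 0.3],
    [[-0.4, 0, 0], [0, 0, 0], 0.3],
    [[-0.8, 0, 0], [0, 0, 0], 0.3],
    [[-0.8, 0, 0], [0, 0, 0], 0.3],
    [[-0.8, 0, 0], [0, 0, 0], 0.3],
    [[-0.8, 0, 0], [0, 0, 0], 0.3],
    [[-0.8, 0, 0], [0, 0, 0], 0.3],
    [[-0.5, 0, 0], [0, 0, 0], 0.3],
    [[0, 0, 0], [0, 0, 0], 0.3],
    [[0, 0, 0], [0, 0, 0], 0.3]
  ]
}}

```text
clock: 11.2
tcp_pos: [0.5851, 0.129, 0.2154]
orientation: [[0.001, -0.975, 0.221], [0.0, 0.221, 0.975], [-1.0, -0.001, 0.001]]
ft_force: [-0.2, -0.1, -0.2]
gripper_width: 0.0616
```

```bash
python3 - <<'E'
from workcell import env
import cv2,numpy as np
s=env.sense();print({k:np.round(s[k],4).tolist() for k in("clock","tcp_pos","joints","ft_force","gripper_width")})
for n in("wrist",):
    im=env.read_camera(n)[:,:,::-1];cv2.imwrite(f"pics/{n}5.png",im)
    cv2.imwrite(f"pics/{n}5b.png",cv2.resize(im,(800,600),interpolation=cv2.INTER_CUBIC))
E
```

```text
{'clock': 11.2, 'tcp_pos': [0.5851, 0.129, 0.2154], 'joints': [9.1765, 4.9253, 71.5559, 0.0006, 103.4428, -68.0648], 'ft_force': [-0.1743, -0.0932, -0.2114], 'gripper_width': 0.0616}
```

View pics/wrist5b.png

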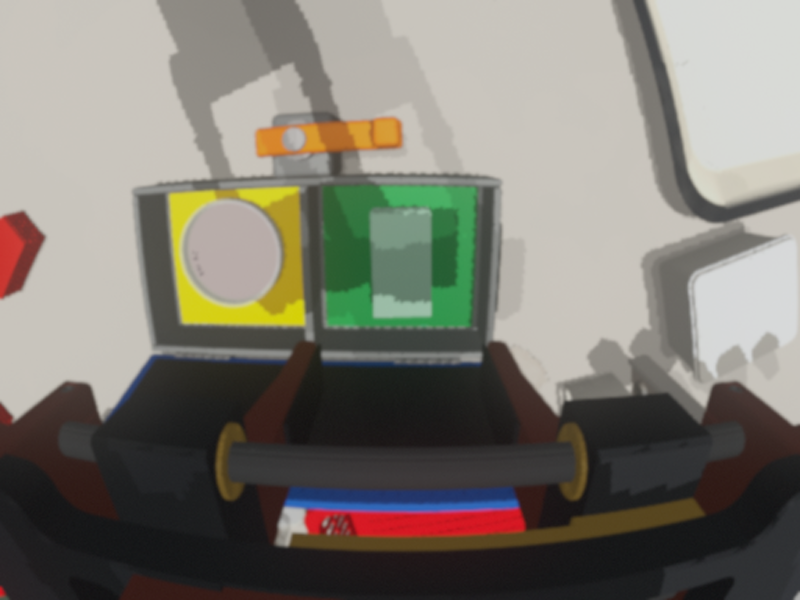

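```bash
python3 - <<'E' | tail -8
from f1 import bp
import numpy as np
c=np.array([.5718,.061]);a=np.radians(-13);R=np.array([[np.cos(a),-np.sin(a)],[np.sin(a),np.cos(a)]])
k=1/1.5625
for nm,n,uv,z in [("bottle base","side",(565,375),0),("cyl base","side",(545,330),0),("cyl top","side",(553,225),.15),("basket front bottom","side",(503,305),0),("basket rim nearL","side",(500,270),.08),("amber base","side",(494,378),0),("basket rim scene near","scene",(195,355),.0)]:
    P=bp(n,np.array(uv)*k,z);print(nm,P.round(3),((P[:2]-c)@R).round(3))
s=np.array([.5851,.129]);t=c+R@np.array([.130,0]);print(t)
from workcell import env
print(np.r_[t-s,0]@env.sense()["orientation"]/.04)
E
```

```text
cyl base [ 0.833 -0.076  0.   ] [ 0.285 -0.075]
cyl top [0.882 0.1   0.15 ] [0.293 0.108]
basket front bottom [0.773 0.034 0.   ] [0.202 0.019]
basket rim nearL [0.762 0.036 0.08 ] [0.191 0.018]
amber base [ 0.703 -0.232  0.   ] [ 0.194 -0.256]
basket rim scene near [0.802 0.211 0.   ] [0.19  0.198]
[0.69846811 0.03175636]
[-2.63518876e-03 -3.30110212e+00 -1.74517219e+00]
```

>>> {"method": "carry_out", "body": {
  "plan": [
    [[-0.6, 0, 0], [0, 0, 0], 1],
    [[-0.5, 0, 0], [0, 0, 0], 1],
    [[0, -0.3, -0.15], [0, 0, 0], 1],
    [[0, -0.6, -0.3], [0, 0, 0], 1],
    [[0, -0.7, -0.4], [0, 0, 0], 1],
    [[0, -0.7, -0.4], [0, 0, 0], 1],
    [[0, -0.6, -0.3], [0, 0, 0], 1],
    [[0, -0.4, -0.2], [0, 0, 0], 1],
    [[0, 0, 0], [0, 0, 0], 1],
    [[0, 0, 0], [0, 0, 0], 1]
  ]
}}

```text
clock: 12.25
tcp_pos: [0.698, 0.0311, 0.2562]
orientation: [[-0.004, -0.975, 0.221], [0.0, 0.221, 0.975], [-1.0, 0.004, -0.001]]
ft_force: [-0.8, 0.1, -0.4]
gripper_width: 0.0006
```

```bash
python3 - <<'E'
from workcell import env
import cv2,numpy as np
s=env.sense();print({k:np.round(s[k],4).tolist() for k in("clock","tcp_pos","joints","ft_force","gripper_width")})
c=np.array([.5718,.061]);a=np.radians(-13);R=np.array([[np.cos(a),-np.sin(a)],[np.sin(a),np.cos(a)]])
print((s["tcp_pos"][:2]-c)@R)
im=env.read_camera("side")[:,:,::-1]
cv2.imwrite(f"pics/side6b.png",cv2.resize(im,(800,600),interpolation=cv2.INTER_CUBIC))
E
```

```text
{'clock': 12.25, 'tcp_pos': [0.698, 0.0311, 0.2562], 'joints': [-0.242, 22.3882, 47.2156, 0.0112, 110.6042, -77.4412], 'ft_force': [-0.8105, 0.1359, -0.3901], 'gripper_width': 0.0006}
[ 0.12972732 -0.00072015]
```

View pics/side6b.png

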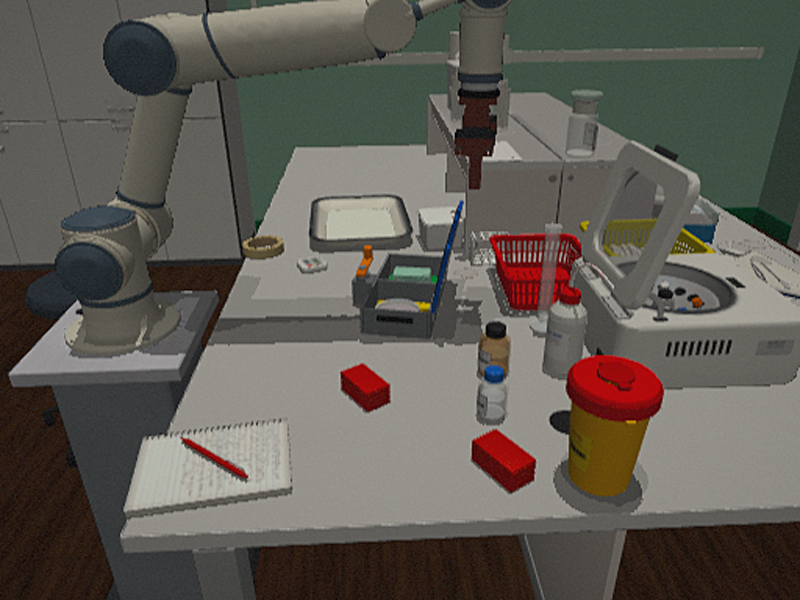

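>>> {"method": "carry_out", "body": {
  "plan": [
    [[0.4, 0, 0], [0, 0, 0], 1],
    [[0.7, 0, 0], [0, 0, 0], 1],
    [[0.7, 0, 0], [0, 0, 0], 1],
    [[0.5, 0, 0], [0, 0, 0], 1],
    [[0.35, 0, 0], [0, 0, 0], 1],
    [[0, 0, 0], [0, 0, 0], 1],
    [[0, 0.1, 0], [0, 0, 0], 1],
    [[0, 0.2, 0], [0, 0, 0], 1],
    [[0, 0.2, 0], [0, 0, 0], 1],
    [[0, 0.2, 0], [0, 0, 0], 1],
    [[0, 0.2, 0], [0, 0, 0], 1],
    [[0, 0.2, 0], [0, 0, 0], 1]
  ]
}}

```text
clock: 13.5
tcp_pos: [0.6548, 0.0414, 0.1536]
orientation: [[0.001, -0.975, 0.221], [-0.0, 0.221, 0.975], [-1.0, -0.001, 0.0]]
ft_force: [1.8, 0.2, 1.1]
gripper_width: 0.0003
```

```bash
cat > st.py <<'E'
from workcell import env
import numpy as np
s=env.sense()
c=np.array([.5718,.061]);a=np.radians(-13);R=np.array([[np.cos(a),-np.sin(a)],[np.sin(a),np.cos(a)]])
print(s["clock"],"case",((s["tcp_pos"][:2]-c)@R).round(4),s["tcp_pos"][2].round(4),"F case",(s["ft_force"][:2]@R).round(1),s["ft_force"][2].round(1),s["gripper_width"],np.round(s["joints"],1))
E
python3 st.py
```

```text
13.5 case [ 0.0853 -0.0005] 0.1536 F case [1.7 0.6] 1.1 0.00033443585585313517 [  0.6  13.7  68.1  -0.   98.1 -76.6]
```

>>> {"method": "carry_out", "body": {
  "plan": [
    [[0, 0.22, 0], [0, 0, 0], 1],
    [[0, 0.22, 0], [0, 0, 0], 1],
    [[0.04, 0.22, 0], [0, 0, 0], 1],
    [[0.04, 0.22, 0], [0, 0, 0], 1],
    [[0.08, 0.2, 0], [0, 0, 0], 1],
    [[0.08, 0.2, 0], [0, 0, 0], 1],
    [[0.11, 0.19, 0], [0, 0, 0], 1],
    [[0.11, 0.19, 0], [0, 0, 0], 1],
    [[0.14, 0.17, 0], [0, 0, 0], 1],
    [[0.14, 0.17, 0], [0, 0, 0], 1]
  ]
}}

```text
clock: 14.5
tcp_pos: [0.5766, 0.0589, 0.1225]
orientation: [[-0.0, -0.975, 0.221], [-0.0, 0.221, 0.975], [-1.0, 0.0, -0.0]]
ft_force: [0.3, 0.8, -0.1]
gripper_width: 0.0004
```

```bash
python3 st.py; python3 - <<'E'
from workcell import env
import cv2
im=env.read_camera("side")[:,:,::-1]
cv2.imwrite(f"pics/side7b.png",cv2.resize(im,(800,600),interpolation=cv2.INTER_CUBIC)[100:420,200:640])
E
```

```text
14.5 case [ 0.0052 -0.001 ] 0.1225 F case [0.1 0.8] -0.1 0.00042433954936816384 [  2.5   2.3  83.7  -0.   94.  -74.8]
```

View pics/side7b.png

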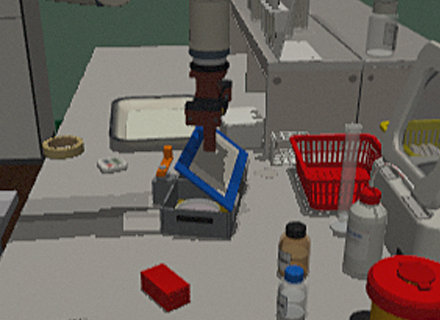

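Lid is at about 45° and following the fingers. Continue the arc.

>>> {"method": "carry_out", "body": {
  "plan": [
    [[0.17, 0.14, 0], [0, 0, 0], 1],
    [[0.17, 0.14, 0], [0, 0, 0], 1],
    [[0.19, 0.11, 0], [0, 0, 0], 1],
    [[0.19, 0.11, 0], [0, 0, 0], 1],
    [[0.2, 0.08, 0], [0, 0, 0], 1],
    [[0.2, 0.08, 0], [0, 0, 0], 1],
    [[0, 0, 0], [0, 0, 0], 1]
  ]
}}

```text
clock: 15.25
tcp_pos: [0.5503, 0.0648, 0.0766]
orientation: [[-0.003, -0.975, 0.221], [-0.0, 0.221, 0.975], [-1.0, 0.003, -0.001]]
ft_force: [-0.2, 0.3, 0.1]
gripper_width: 0.0006
```

```bash
python3 st.py
```

```text
15.25 case [-0.0219 -0.0011] 0.0766 F case [-0.2  0.2] 0.1 0.0006080773593846733 [  3.2  -0.5  91.2   0.   89.5 -74.1]
```

>>> {"method": "carry_out", "body": {
  "plan": [
    [[0, 0.2, 0], [0, 0, 0], 1],
    [[0.05, 0.2, 0], [0, 0, 0], 1],
    [[0.08, 0, 0], [0, 0, 0], 1],
    [[0.08, 0, 0], [0, 0, 0], 1],
    [[0.06, 0, 0], [0, 0, 0], 1],
    [[0.03, 0, 0], [0, 0, 0], 1],
    [[0, 0, 0], [0, 0, 0], 1]
  ]
}}

```text
clock: 15.95
tcp_pos: [0.5359, 0.0682, 0.0661]
orientation: [[-0.0, -0.975, 0.221], [-0.0, 0.221, 0.975], [-1.0, 0.0, -0.0]]
ft_force: [-0.3, -0.4, -0.1]
gripper_width: 0.0005
```

```bash
python3 st.py; python3 - <<'E'
from workcell import env
import cv2
im=env.read_camera("side")[:,:,::-1]
cv2.imwrite(f"pics/side8b.png",cv2.resize(im[90:240,160:360],(800,600),interpolation=cv2.INTER_CUBIC))
E
```

```text
15.95 case [-0.0366 -0.0011] 0.0661 F case [-0.2 -0.5] -0.1 0.00047685548995250846 [  3.6  -2.5  94.2  -0.   88.3 -73.6]
```

View pics/side8b.png

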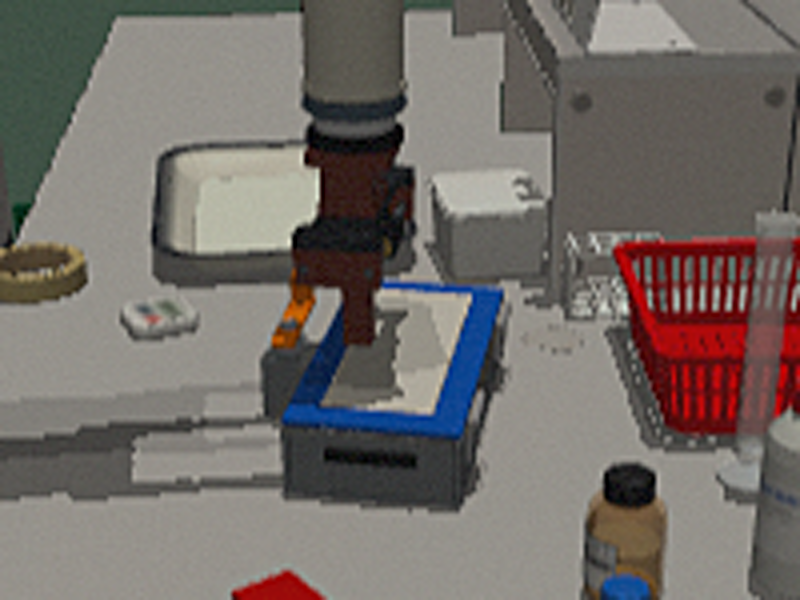

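>>> {"method": "carry_out", "body": {
  "plan": [
    [[0.04, 0.1, 0], [0, 0, 0], 1],
    [[0.03, 0.1, 0], [0, 0, 0], 1],
    [[0, 0, 0], [0, 0, 0], 1]
  ]
}}

```text
clock: 16.3
tcp_pos: [0.5284, 0.0701, 0.0643]
orientation: [[0.002, -0.975, 0.221], [-0.0, 0.221, 0.975], [-1.0, -0.002, 0.0]]
ft_force: [1.1, -0.6, 2.4]
gripper_width: 0.0002
```

```bash
python3 st.py
```

```text
16.3 case [-0.0443 -0.0009] 0.0643 F case [ 1.2 -0.3] 2.4 0.00021969259022841804 [  3.9  -3.6  95.5  -0.   88.  -73.3]
```

Contact at the shut height; press a little harder to be sure.

>>> {"method": "carry_out", "body": {
  "plan": [
    [[0.02, 0, 0], [0, 0, 0], 1],
    [[0.02, 0, 0], [0, 0, 0], 1],
    [[0, 0, 0], [0, 0, 0], 1]
  ]
}}

```text
clock: 16.6
tcp_pos: [0.5285, 0.07, 0.0642]
orientation: [[0.002, -0.975, 0.221], [0.0, 0.221, 0.975], [-1.0, -0.002, 0.0]]
ft_force: [-2.6, -0.4, 10.1]
gripper_width: 0.0004
```

```bash
python3 st.py
```

```text
16.6 case [-0.0442 -0.0009] 0.0642 F case [-2.5 -0.9] 10.1 0.00042246696576285557 [  3.9  -3.6  95.5  -0.   88.  -73.4]
```

>>> {"method": "carry_out", "body": {
  "plan": [
    [[-0.4, 0, 0], [0, 0, 0], 1],
    [[-0.8, 0, 0], [0, 0, 0], 1],
    [[-0.8, 0, 0], [0, 0, 0], 0.5],
    [[-0.4, 0, 0], [0, 0, 0], 0.5],
    [[0, 0.3, 0.3], [0, 0, 0], 0.5],
    [[0, 0.5, 0.6], [0, 0, 0], 0.5],
    [[0, 0.5, 0.6], [0, 0, 0], 0.5],
    [[0, 0, 0], [0.8, 0, 0], 0.5],
    [[0, 0, 0], [1, 0, 0], 0.5],
    [[0, 0, 0], [1, 0, 0], 0.5],
    [[0, 0, 0], [1, 0, 0], 0.5],
    [[0, 0, 0], [1, 0, 0], 0.5],
    [[0, 0, 0], [1, 0, 0], 0.5],
    [[0, 0, 0], [1, 0, 0], 0.5],
    [[0, 0, 0], [1, 0, 0], 0.5],
    [[0, 0, 0], [1, 0, 0], 0.5],
    [[0, 0, 0], [1, 0, 0], 0.5],
    [[0, 0, 0], [1, 0, 0], 0.5],
    [[0, 0, 0], [0.45, 0, 0], 0.5],
    [[0, 0, 0], [0, 0, 0], 0.5]
  ],
  "force": 5
}}

```text
clock: 18.6
tcp_pos: [0.4892, 0.1407, 0.1559]
orientation: [[-0.003, 0.221, 0.975], [-0.0, 0.975, -0.221], [-1.0, -0.001, -0.003]]
ft_force: [0.2, 0.4, -0.0]
gripper_width: 0.044
```

```bash
python3 st.py; python3 - <<'E'
from workcell import env
import cv2,numpy as np
s=env.sense();print(np.round(s["orientation"],3));np.savez("w9.npz",p=s["tcp_pos"],R=s["orientation"])
for n in("wrist","side"):
    im=env.read_camera(n)[:,:,::-1];cv2.imwrite(f"pics/{n}9.png",im)
    cv2.imwrite(f"pics/{n}9b.png",cv2.resize(im,(800,600),interpolation=cv2.INTER_CUBIC))
E
```

```text
18.6 case [-0.0984  0.0591] 0.1559 F case [0.1 0.4] -0.0 0.04397781878406223 [12.2 -8.9 91.   0.  98.  24.9]
[[-0.003  0.221  0.975]
 [-0.     0.975 -0.221]
 [-1.    -0.001 -0.003]]
```

View pics/wrist9b.png

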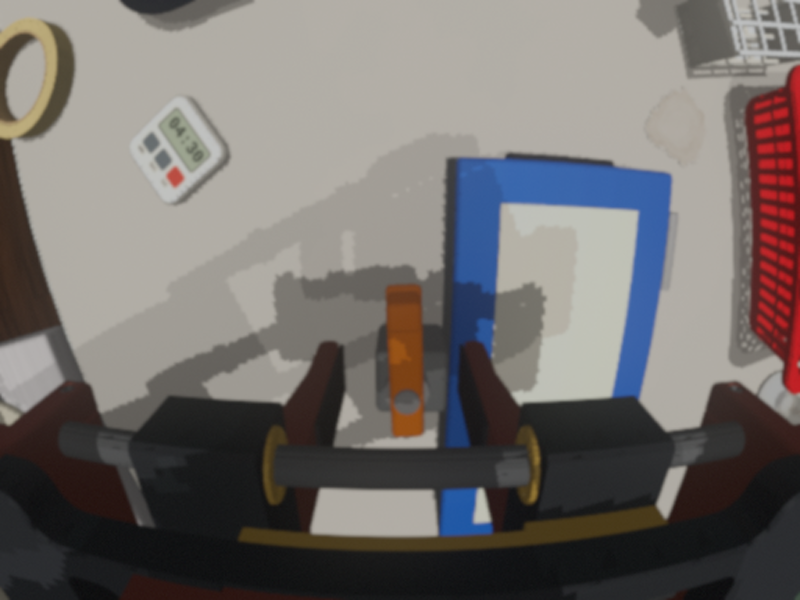

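View pics/side9b.png

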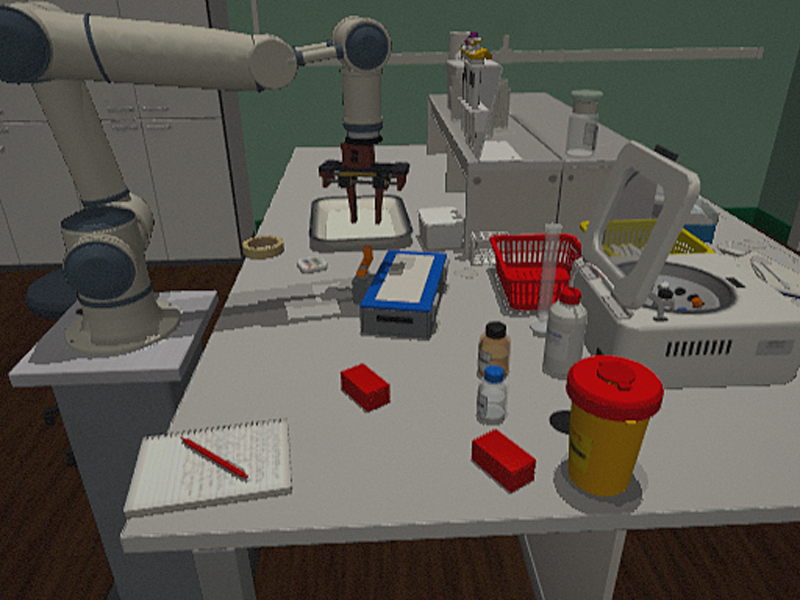

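```bash
python3 -c "
from h import crop
crop('pics/wrist9.png',235,170,55,115,5,'pics/w9c.png')"; python3 - <<'E'
from wr import *
d=np.load("w9.npz");p,R=d["p"],d["R"]
for nm,uv,z in[("tabTopFarEdge",(404,287),.102),("tabNearEdge",(404,303),.102),("pivot",(405,402),.078)]:
    P=wbp(p,R,np.array(uv)*.64,z);print(nm,P,((P-p)@R).round(4))
E
```

```text
tabTopFarEdge [0.4946495  0.15670611 0.102     ] [0.0538 0.0169 0.0019]
tabNearEdge [0.49288042 0.14879556 0.102     ] [0.0539 0.0088 0.0019]
pivot [0.47848267 0.08115941 0.078     ] [ 0.0779 -0.0604  0.0029]
```

View pics/w9c.png

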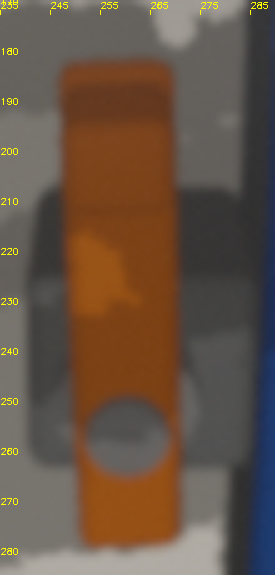

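```bash
python3 - <<'E'
from wr import *
d=np.load("w9.npz");p,R=d["p"],d["R"]
for uv,z in[((258,194),.102),((258.5,211),.102),((258.3,202.5),.102),((259.7,255.5),.078)]:
    P=wbp(p,R,uv,z);print(P,((P-p)@R).round(4))
E
```

```text
[0.49245018 0.14882668 0.102     ] [0.0539 0.0087 0.0015]
[0.48979613 0.135205   0.102     ] [ 0.0539 -0.0052  0.0019]
[0.49117379 0.14207613 0.102     ] [0.0539 0.0018 0.0018]
[0.47934372 0.08291897 0.078     ] [ 0.0779 -0.0584  0.0034]
```

>>> {"method": "carry_out", "body": {
  "plan": [
    [[0.3, 0.04, 0.04], [0, 0, 0], 0.5],
    [[0.5, 0, 0], [0, 0, 0], 0.5],
    [[0.5, 0, 0], [0, 0, 0], 0.5],
    [[0.3, 0, 0], [0, 0, 0], 0.5],
    [[0.2, 0, 0], [0, 0, 0], 0.5],
    [[0.02, 0, 0], [0, 0, 0], 0.5],
    [[0, 0, 0], [0, 0, 0], 0.5],
    [[0, 0, 0], [0, 0, 0], 0.7],
    [[0, 0, 0], [0, 0, 0], 1],
    [[0, 0, 0], [0, 0, 0], 1],
    [[0, 0, 0], [0, 0, 0], 1],
    [[0, 0, 0], [0, 0, 0], 1]
  ],
  "force": 5
}}

```text
clock: 19.9
tcp_pos: [0.4926, 0.1414, 0.0857]
orientation: [[0.0, 0.221, 0.975], [0.0, 0.975, -0.221], [-1.0, 0.001, 0.0]]
ft_force: [-1.3, 0.4, 1.8]
gripper_width: 0.0179
```

```bash
python3 st.py
```

```text
19.9 case [-0.0952  0.0606] 0.0857 F case [-1.3  0. ] 1.8 0.01787674702045403 [12.2 -7.4 96.9  0.  90.5 25. ]
```

>>> {"method": "carry_out", "body": {
  "plan": [
    [[0, -0.006, 0.131], [0.625, 0, 0], 1],
    [[0, -0.006, 0.131], [0.625, 0, 0], 1],
    [[0, -0.006, 0.131], [0.625, 0, 0], 1],
    [[0, -0.006, 0.131], [0.625, 0, 0], 1],
    [[0, -0.006, 0.131], [0.625, 0, 0], 1],
    [[0, -0.006, 0.131], [0.625, 0, 0], 1],
    [[0, -0.006, 0.131], [0.625, 0, 0], 1],
    [[0, -0.006, 0.131], [0.625, 0, 0], 1],
    [[0, -0.006, 0.131], [0.625, 0, 0], 1],
    [[0, 0, 0], [0, 0, 0], 1]
  ]
}}

```text
clock: 20.9
tcp_pos: [0.5307, 0.1143, 0.0857]
orientation: [[0.001, 0.847, 0.532], [0.0, 0.532, -0.847], [-1.0, 0.001, 0.001]]
ft_force: [0.6, 1.5, 2.3]
gripper_width: 0.0182
```

```bash
python3 st.py
```

```text
20.9 case [-0.052   0.0427] 0.0857 F case [0.2 1.6] 2.3 0.018160579865276884 [ 8.6 -2.7 92.4 -0.  90.2 66.4]
```

>>> {"method": "carry_out", "body": {
  "plan": [
    [[0, -0.006, 0.131], [0.625, 0, 0], 1],
    [[0, -0.006, 0.131], [0.625, 0, 0], 1],
    [[0, -0.006, 0.131], [0.625, 0, 0], 1],
    [[0, -0.006, 0.131], [0.625, 0, 0], 1],
    [[0, -0.006, 0.131], [0.625, 0, 0], 1],
    [[0, -0.006, 0.131], [0.625, 0, 0], 1],
    [[0, -0.006, 0.131], [0.625, 0, 0], 1],
    [[0, -0.006, 0.131], [0.625, 0, 0], 1],
    [[0, -0.006, 0.131], [0.65, 0, 0], 1],
    [[0, 0, 0], [0, 0, 0], 1],
    [[0, 0, 0], [0, 0, 0], 1]
  ]
}}

```text
clock: 22.0
tcp_pos: [0.5384, 0.0688, 0.0857]
orientation: [[0.002, 0.975, -0.221], [-0.001, -0.221, -0.975], [-1.0, 0.002, 0.0]]
ft_force: [3.0, -3.0, 0.8]
gripper_width: 0.018
```

```bash
python3 st.py
```

```text
22.0 case [-0.0343  0.0001] 0.0857 F case [ 3.6 -2.3] 0.8 0.018002964419987114 [ 3.700e+00 -2.700e+00  9.250e+01 -1.000e-01  9.020e+01  1.065e+02]
```

>>> {"method": "carry_out", "body": {
  "plan": [
    [[0, 0, 0], [0, 0, 0], 0.7],
    [[0, 0, 0], [0, 0, 0], 0.6],
    [[0, 0, 0], [0, 0, 0], 0.5],
    [[0, 0, 0], [0, 0, 0], 0.5],
    [[-0.2, 0, 0], [0, 0, 0], 0.5],
    [[-0.6, 0, 0], [0, 0, 0], 0.5],
    [[-0.9, 0, 0], [0, 0, 0], 0.5],
    [[-0.9, 0, 0], [0, 0, 0], 0.5],
    [[-0.9, 0, 0], [0, 0, 0], 0.5],
    [[-0.5, 0, 0], [0, 0, 0], 0.5],
    [[0, 0, 0], [0, 0, 0], 0.5]
  ]
}}

```text
clock: 23.1
tcp_pos: [0.5389, 0.0693, 0.2499]
orientation: [[0.007, 0.975, -0.224], [0.001, -0.224, -0.975], [-1.0, 0.007, -0.002]]
ft_force: [0.5, -0.5, -0.5]
gripper_width: 0.0439
```

```bash
python3 st.py; python3 - <<'E'
from workcell import env
import cv2,numpy as np
s=env.sense();np.savez("w10.npz",p=s["tcp_pos"],R=s["orientation"])
for n in("wrist","side","scene"):
    im=env.read_camera(n)[:,:,::-1];cv2.imwrite(f"pics/{n}10.png",im)
    cv2.imwrite(f"pics/{n}10b.png",cv2.resize(im,(800,600),interpolation=cv2.INTER_CUBIC))
cv2.imwrite("pics/side10c.png",cv2.resize(cv2.imread("pics/side10.png")[140:230,200:320],(800,600),interpolation=cv2.INTER_CUBIC))
E
```

```text
23.1 case [-0.0339  0.0007] 0.2499 F case [ 0.6 -0.4] -0.5 0.04391069935676822 [  3.7  -3.5  76.5   0.  106.5 106.7]
```

View pics/wrist10b.png

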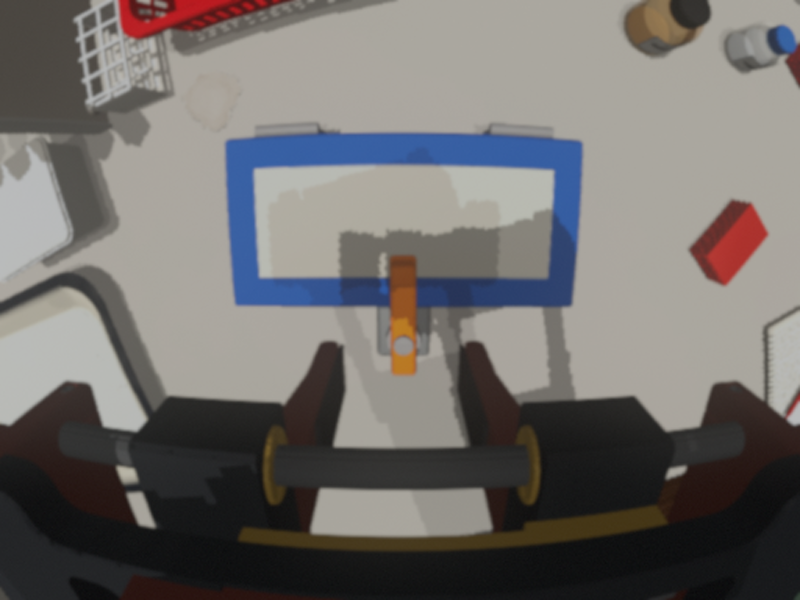

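View pics/side10c.png

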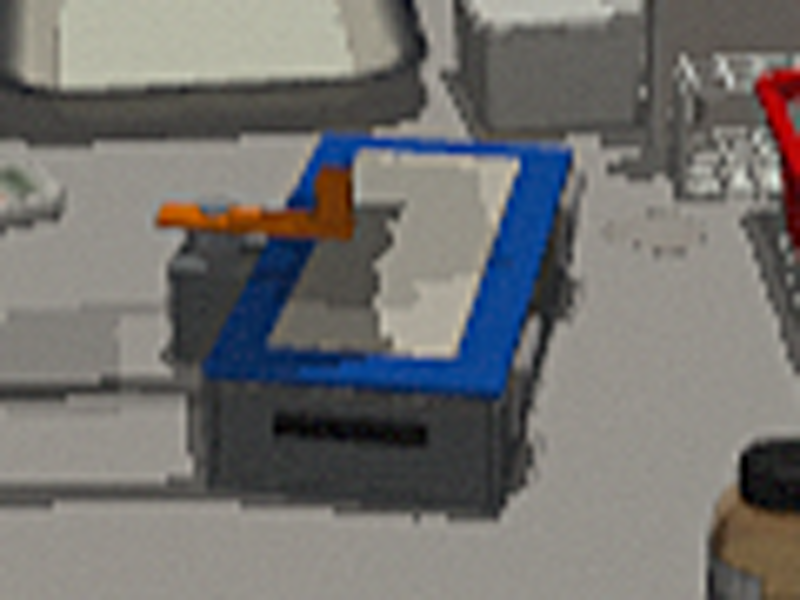

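View pics/scene10b.png

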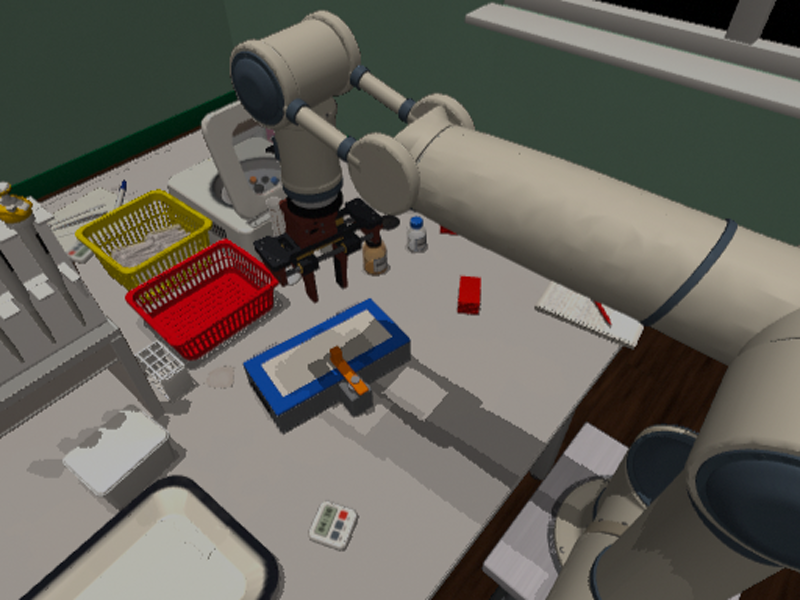

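```bash
python3 -c "
from wr import *
d=np.load('w10.npz');p,R=d['p'],d['R']
a=np.radians(-13);Q=np.array([[np.cos(a),-np.sin(a)],[np.sin(a),np.cos(a)]]);c=np.array([.5718,.061])
P=wbp(p,R,np.array((403,345))*.64,.078);
for r,z in((374,.076),(257,.09)):
  T=wbp(p,R,np.array((403.3,r))*.64,z);print((T[:2]-c)@Q)
print((P[:2]-c)@Q)
L=[(wbp(p,R,np.array(u)*.64,.064)[:2]-c)@Q for u in((235,305),(573,305))];print(L)
print(env.close_job())"
```

```text
[-0.12085709 -0.00145668]
[-0.02285131 -0.00109748]
[-0.09479354 -0.00112771]
[array([-0.06726662,  0.13689647]), array([-0.06681422, -0.14127605])]
the job is handed in; nothing more can be done
None
```

I set the plates in the green-pad bay, shut the lid and turned the turnbutton straight back over its front edge. The job is handed in; it finished at about 23 s, and no verdict was reported.

- **Plates:** I lowered them until light contact (about 4 N) and then released. The wrist picture showed them lying flat and roughly centred on the green pad before the lid closed.
- **Lid:** I pushed it over from behind and pressed it to a hard stop. The fingertip stayed at 64 mm while the force rose to 10 N. In the last pictures the front edge lies where a shut lid should be.
- **Turnbutton:** I gripped the tab and swung it 90°. In the last wrist picture the bar points along the case's +x to within about 1°, with its end over the lid edge.
- **Left alone:** The petri dish was in its bay when last seen, before the lid shut. The bottles and timer look unmoved in the final pictures. The gripper is open, 25 cm above the bench.

**One mismatch:** the green stack measured about 44 x 78 mm, by camera and by finger width, not the 60 x 88 mm stated. It was the only green block in view, so I used it.

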